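# Hold the filter paddle in the photometer's slot

### The arm

A 7-joint arm with a two-finger parallel gripper is mounted at the origin on the work surface. World frame = base frame: x ahead of the robot, y to its left, z up, the work surface at z = 0. Lengths are in m, angles in rad, forces in N, time in s.
With the tool pointing down it reaches from about 0.35 to 0.9 m from the base axis. Payload 8.1 kg.
Tool frame: the origin (TCP) lies at the very end of the fingers, on their centre line; the grasp point (between the pads) lies 19 mm behind it; z points along the fingers, y is the line along which they close (so a half turn about z gives the same grasp; the last joint's range is limited). The gripper opens to 92 mm and grips with 3 to 60 N. Pads are 19 mm wide; open, the fingers measure 130 mm over their backs; the gripper's body (75 mm by 190 mm) begins 47 mm behind the grasp point.
Start: joints at [-1.272, 0.434, 0.025, 1.573, -0.012, 1.134, -0.075], TCP at [0.244, 0.575, 0.227] pointing down, gripper open.
Joint ranges: [-2.62, 2.62], [-0.44, 2.09], [-1.27, 1.32], [0.08, 2.57], [-1.32, 4.46], [0.12, 2], [-2.74, 2.74]. Speed limits (rad/s): [2.22, 2.22, 3.01, 3.01, 3.14, 3.14, 3.14].

### API

Orientations are given as a rotation vector (axis times angle).
In Python, from cell import arm gives the robot as it stands.
- The arm moves only by the tool jog_arm, never from a script. Its argument "rows" is a list of rows, each a list of 3 entries, a list of its own where there are three numbers: the shift along the world's x, y, z in cm, then the turn, a rotation vector about the world's x, y, z in degrees, then the opening, from 0 (shut) to 1 (fully open). A call has 1 to 8 rows; each row is the pose to reach, as a shift and turn from the pose commanded when the call began; what a row does not reach only later rows make up. A row lasts 1/8 s, in which the tool goes at most 62.5 mm and 10.7 degrees, less where a joint would pass 70% of its speed; a pose out of reach is approached as far as the arm can. A call with a gripper value outside its range is refused whole. The fingers move at their own pace and stop on an object; "newtons" is the grip in N (left out, the last holds). Time passes only in rows, so rows that repeat a pose let the fingers close. It gives the time, the measured TCP pose, the force, the opening and the grip force at its end, in the units of the state.
- arm.observe(): the state, without advancing time (a new reading comes with each control period).
- arm.get_image(name): name is "scene" or "top" or "wrist"; returns a dict with "img" (480x640x3 uint8, red, green, blue), "depth" (480x640 float32, m along the optical axis (not along the pixel's ray), 0 where there is no reading), "fx", "fy", "cx", "cy" (pixels), "rvec" (rotation vector, rad) and "tvec" (3), from world to camera coordinates, as OpenCV has them; the wrist camera has in their place "mount" (4x4, takes a point from camera to tool coordinates, whose origin is the TCP and whose axes are the flange's). Camera axes: x right, y down, z forward; pixel columns grow to the right and rows downward; lengths in m; the calibration is good to about 2 mm. The wrist camera is an equidistant fisheye: a pixel r from the principal point sees the ray r / f radians off the axis. A picture is of the moment at which its call begins: read the wrist's pose just before it.
- arm.sign_off(): hands the job in; it is judged then, once.
The state is a dict: "clock": time; "joints": joint angles; "dq": joint speeds; "joint_efforts": joint torques, N m; "position": TCP position; "ee_rot": TCP orientation; "force": force on the tool from outside, world axes, zero at the start; "ft_torque": the same for the moment, N m; "width": opening from 0.0 (shut) to 1.0 (fully open); "gripper_force": force on a finger pad.
Only numpy, scipy, OpenCV 4.12 (cv2) and the standard library are available. Lean on these libraries where they do the work, as an engineer would, in place of code of your own. Each camera call takes 0.05 s, during which the arm holds its last target. There are 200 camera calls.

### The job

Lift the grey light cover off the photometer's slot, hang it astride the steel rail and let go of it. Then take the paddle with the rectangular grip (the one with the amber window) out of the rack, lower its blade about 50 mm into the slot of the photometer, and finish while still holding it there, upright and still, with its grip clear above the collar so that only the gripper carries it and the blade is not pressed hard against the slot. Leave the other paddle, the jar, the amber bottle, the beaker and the bowl where they stand.

Things in the scene. Friction and masses are not known exactly. Their poses are not given: they have to be found in the camera images.
- photometer: fixed white bench instrument, 200 (x) x 150 (y) x 80 mm high, origin at the centre of its underside on the bench; z up. A bare metal collar 28 (x) x 66 (y) x 30 mm high stands on its top, centred 30 mm towards +x of the origin; the slot runs down through the collar into a wider well (24 x 58 mm, floor 95 mm below the mouth).
- slot_mouth (a point): centre of the slot's mouth, at the top of the collar, 110 mm above the bench. The slot is 46 mm long along this frame's y and 7 mm wide along its x (2 mm more than the blade each way), square-edged at the mouth; z up. At the start the light cover hides it.
- cover: loose grey light cover, 0.08 to 0.17 kg: a rigid upside-down U channel, open below and at both ends, 80 mm long along its y, 42 mm wide outside and 34 mm inside along its x, 4 mm walls, legs 34 mm high below the top plate; the upright grip tab rises from the middle of the top plate. Origin at the centre between the lower edges of the legs, z up. It stands astride the collar with its legs on the housing, length along the slot.
- cover_grip (a point): centre of the cover's grip tab, which is 12 mm thick (x), 40 mm long (y) and 46 mm high; 61 mm above the lower edges of the legs and 23 mm above the upper face of the top plate. Axes as the cover's.
- cover_under (a point): centre of the underside of the cover's top plate, 27 mm below the centre of the grip tab; this face rests on the rail once hung. Axes as the cover's.
- rail: fixed steel rail: a horizontal round bar, 20 mm thick and 200 mm long along its y, on two posts at its ends; origin on the bench below its middle.
- rail_mid (a point): middle of the bar, on its centre line, 150 mm above the bench (top of the bar 10 mm higher). y runs along the bar, z up.
- rack: fixed white block 170 (x) x 60 (y) x 47 mm high with two wells 84 mm apart along its x, at x = -42 and +42 mm, each 46 (x) x 7 (y) mm and 35 mm deep; origin at the centre of its underside. A paddle stands upright in each well, blade width along the rack's x; which is in which varies.
- paddle: the paddle to use, loose, 0.06 to 0.13 kg: flat metal blade 44 mm wide (x), 5 mm thick (y), 80 mm long, its lowest 12 mm stepped narrower (to 37 x 3 mm), with an amber window in it; on top a grey rectangular grip. Origin at the centre of the blade's lower end, z up towards the grip.
- paddle_grip (a point): centre of the paddle's rectangular grip, 45 mm wide (x), 16 mm thick (y), 42 mm high; 101 mm above the blade's lower end. The grip's underside is 80 mm above the lower end. Axes as the paddle's.
- paddle_tip (a point): centre of the lower end of the paddle's blade. Axes as the paddle's. The job is done with this point about 50 mm below the slot's mouth.
- blank: the other paddle in the rack, to be left: same blade without window, with a grey round knob grip 28 mm in diameter, 34 mm high. Origin at the centre of the blade's lower end.
- reagent: white jar with blue cap, 64 mm in diameter, 120 mm high, to be left; origin under its centre.
- amber: amber bottle, 52 mm in diameter, 100 mm high, to be left; origin under its centre.
- beaker: open glass beaker, 60 mm in diameter, 70 mm high, to be left; origin under its centre.
- mortar: white bowl, 90 mm in diameter, 45 mm high, to be left; origin under its centre.
Not all that is in view belongs to the job. What is shaped like the paddle but blue, green or turquoise is not meant.

How it is judged:
On the way:
1. the light cover hangs astride the rail, let go and at rest (z of cover_under in the frame of rail_mid between 0.003 and 0.016 m and x of cover_under in the frame of rail_mid between -0.013 and 0.013 m and y of cover_under in the frame of rail_mid between -0.075 and 0.075 m and angle between cover_under's own z axis and vertical below 0.5 rad and angle between the y axis of cover_under and the y axis of rail_mid, either way round below 0.3 rad and contact force between cover and rail above 0.2 N and contact force between cover and the fingers below 0.1 N and linear speed of cover below 0.05 m/s), for 0.3 s.
At the end, for the whole second after the job is handed in: Cover released astride the bar: within 13 mm across, 75 mm along, 0.3 rad of the bar, tilt under 0.5 rad. Paddle in the fingers (over 1 N), blade end 35 to 65 mm below the slot mouth, within 6 mm of its centre, tilt under 0.12 rad, under 20 mm/s, pressing on the photometer under 15 N (all of step 1 and z of paddle_tip in the frame of slot_mouth between -0.065 and -0.035 m and x of paddle_tip in the frame of slot_mouth between -0.006 and 0.006 m and y of paddle_tip in the frame of slot_mouth between -0.006 and 0.006 m and angle between paddle_tip's own z axis and vertical below 0.12 rad and contact force between paddle and the fingers above 1 N and contact force between paddle and photometer below 15 N and linear speed of paddle below 0.02 m/s); the arm keeps its last pose, push and grip.
It fails at once if the other paddle is moved more than 40 mm (distance of blank from where it was at the start of the episode above 0.04 m).
It fails at once if a bottle, jar, beaker or bowl is moved more than 40 mm (distance of any of reagent, amber, beaker, mortar from where it was at the start of the episode above 0.04 m).
It also fails if it takes over 59 s, if anything falls off the work surface, if the arm or the gripper's body presses on something with over 40 N, if the wrist force passes 120 N, or if a joint passes its speed limit or range.

## Working session

There is one attempt and no reset: what is moved stays moved. The work goes in short steps, Python scripts to look and compute and a tool call to move; the robot and the scene stay as the last step left them, time stands still between calls to the robot, and variables do not carry over. Pictures are saved under pics/ and viewed, at most 10 in all, crops included, and the job is handed in when it is done.

Besides the shell and the picture viewer there is one more tool, called after "Emit:" by a JSON object that holds its "fn" and its "kwargs", one argument or row to a line. jog_arm: Moves the arm, as the interface text tells. Its arguments: {"type":"object","properties":{"rows":{"type":"array","items":{"type":"array"}},"newtons":{"type":"number"}},"required":["rows"]}

```bash
ls; mkdir -p pics; cat > h.py <<'E'
import numpy as np, cv2
from scipy.spatial.transform import Rotation as R
from cell import arm
def grab(n):
    d=arm.get_image(n); np.savez('%s.npz'%n,**d); return d
def world(d):
    v,u=np.mgrid[:480,:640]; z=d['depth']
    P=np.stack([(u-d['cx'])/d['fx']*z,(v-d['cy'])/d['fy']*z,z],-1)
    Rm=R.from_rotvec(np.ravel(d['rvec'])).as_matrix()
    W=(P-np.ravel(d['tvec']))@Rm; W[z==0]=np.nan; return W
E
python3 - <<'E'
from h import *
print(arm.observe())
a=grab('scene');b=grab('top')
cv2.imwrite('pics/scene.png',a['img'][...,::-1]);cv2.imwrite('pics/top.png',b['img'][...,::-1])
for d in(a,b):
    Rm=R.from_rotvec(np.ravel(d['rvec'])).as_matrix();print(-Rm.T@np.ravel(d['tvec']),Rm.round(2).tolist(),d['fx'])
E
```

```text
pics
{'clock': 0.0, 'joints': array([-1.27160279,  0.43521317,  0.02496787,  1.57409169, -0.01158872,
        1.13398825, -0.07508587]), 'dq': array([ 1.01706920e-03,  2.45700125e-04,  3.79776448e-04,  1.00450839e-03,
        4.59618655e-05, -3.70288191e-04, -3.16071453e-04]), 'joint_efforts': array([ 5.86075930e-04, -6.67852163e+01,  9.85076912e-01, -3.14451134e+01,
       -6.05294108e-02,  4.29603516e-02,  1.62883871e-04]), 'position': array([0.24427392, 0.57473765, 0.2259531 ]), 'ee_rot': array([-6.26937451e-01, -3.07823414e+00,  2.43008767e-03]), 'force': array([-0.21664253, -0.00231522,  0.73787165]), 'ft_torque': array([ 0.00451372, -0.01154528,  0.02223506]), 'gripper_force': 0.0, 'width': 1.0055354061131467}
[0.96649789 0.11889471 0.73157613] [[-0.24, 0.97, 0.0], [0.76, 0.19, -0.62], [-0.6, -0.15, -0.79]] 447.2043033630998
[ 0.24561569 -0.01439583  1.38873271] [[-0.03, -1.0, -0.02], [-0.98, 0.03, -0.18], [0.18, 0.01, -0.98]] 564.3736254626475
```

View pics/scene.png

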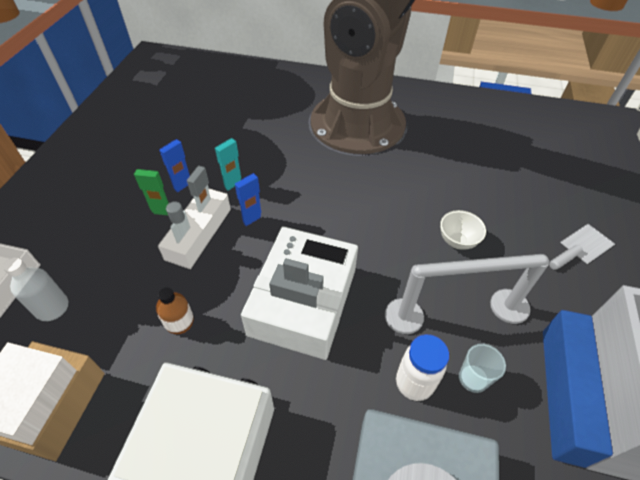

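View pics/top.png

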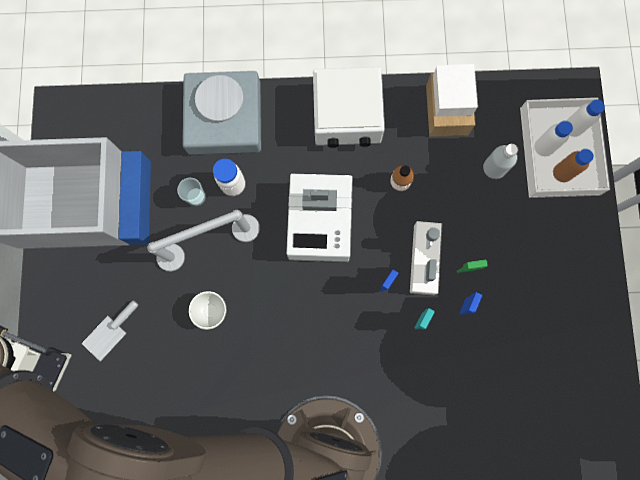

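The scene view shows:
- Cover on the photometer at about (298,283).
- Rail from (415,270) to (545,262).
- Rack with a grey round knob at (177,215) and a grey rectangular grip with an amber window at (198,185).
- Blue, green and turquoise decoys beside the rack.

In the top view the cover is at (319,198), the knob at (433,234) and the rectangular grip at (431,269).

Next I'll measure these and confirm the paddle in an enlarged crop.

```bash
cat >> h.py <<'E'
def box(W,u0,v0,u1,v1,z0,z1):
    p=W[v0:v1,u0:u1].reshape(-1,3); return p[(p[:,2]>z0)&(p[:,2]<z1)]
def rect(p):
    (c,s,a)=cv2.minAreaRect(p[:,:2].astype(np.float32)*1000)
    return np.round(c,1),np.round(s,1),round(a,1),'z',np.round(np.median(p[:,2])*1000,1),len(p)
E
python3 - <<'E'
from h import *
a=dict(np.load('scene.npz'));b=dict(np.load('top.npz'))
A=world(a);B=world(b)
print('bench',np.nanmedian(B[350:380,200:260,2]))
for n,W,phot,cov,rail,rack,gr,kn in(('top',B,(280,165,360,270),(295,180,345,215),(140,200,250,260),(405,215,450,300),(420,255,445,290),(420,222,445,250)),
  ('scene',A,(235,220,365,360),(265,250,330,310),(395,250,560,290),(150,180,240,270),(183,160,212,215),(162,195,192,235))):
    print(n)
    print(' phot top',rect(box(W,*phot,.076,.084)))
    print(' cov plate',rect(box(W,*cov,.113,.123)))
    t=box(W,*cov,.15,.18);print(' tab',rect(t),t[:,2].max())
    print(' tabtop',rect(box(W,*cov,.16,.168)))
    r=box(W,*rail,.13,.17)
    c=r[:,:2].mean(0);_,_,vt=np.linalg.svd(r[:,:2]-c);s=(r[:,:2]-c)@vt[0];w=(r[:,:2]-c)@vt[1]
    print(' rail',rect(r),c,vt[0],np.percentile(s,[0,1,99,100]),np.percentile(w,[0,2,98,100]))
    print(' railtop',rect(box(W,*rail,.156,.164)))
    print(' rack top',rect(box(W,*rack,.042,.051)))
    g=box(W,*gr,.095,.15);print(' grip',rect(g),g[:,2].max()); print(' griptop',rect(box(W,*gr,.128,.137)))
    g=box(W,*kn,.095,.15);print(' knob',rect(g),g[:,2].max())
cv2.imwrite('pics/crop.png',cv2.resize(a['img'][130:280,120:280,::-1],None,fx=4,fy=4,interpolation=cv2.INTER_CUBIC))
E
```

```text
bench -0.00013948279919772408
top
 phot top (array([ 5.526e+02, -3.000e-01]), array([149.7, 200. ]), 86.2, 'z', np.float64(79.5), 3601)
 cov plate (array([582.4,  -1.8]), array([79.5, 43.3]), 87.1, 'z', np.float64(117.0), 421)
 tab (array([582.8,  -1.4]), array([38.4, 12.8]), 87.1, 'z', np.float64(162.0), 117) 0.16781703797240305
 tabtop (array([582.8,  -1.4]), array([38.4, 12.6]), 87.2, 'z', np.float64(162.6), 89)
 rail (array([507. , 280.8]), array([ 24.8, 224.6]), 19.8, 'z', np.float64(156.9), 931) [0.50589857 0.27904814] [-0.3393925   0.94064485] [-0.11097322 -0.10852058  0.10797879  0.11358941] [-0.01388207 -0.01102268  0.00875095  0.01095469]
 railtop (array([506.5, 280.2]), array([ 19. , 214.4]), 19.7, 'z', np.float64(158.7), 533)
 rack top (array([ 447.9, -254.9]), array([ 61.2, 170.7]), 83.0, 'z', np.float64(46.0), 1202)
 grip (array([ 406.1, -249.6]), array([16.7, 45.3]), 83.2, 'z', np.float64(130.8), 210) 0.13935536445521696
 griptop (array([ 406.2, -249.6]), array([16.7, 44.8]), 83.2, 'z', np.float64(132.3), 142)
 knob (array([ 489.2, -258.9]), array([26.1, 26.5]), 44.1, 
[... 462 characters left out ...]
ay([ 26.2, 224.1]), 19.8, 'z', np.float64(157.5), 1893) [0.51499082 0.27551037] [ 0.33736185 -0.94137505] [-0.11661509 -0.10952439  0.10597863  0.10752515] [-0.01726971 -0.01114333  0.00697567  0.00896382]
 railtop (array([510.5, 278.5]), array([ 18.1, 213.7]), 20.0, 'z', np.float64(159.1), 1142)
 rack top (array([ 444.9, -298.8]), array([148.3, 172.8]), 83.6, 'z', np.float64(47.5), 1564)
 grip (array([ 436. , -254.1]), array([ 20.4, 103.3]), 85.2, 'z', np.float64(122.9), 435) 0.13690817346126155
 griptop (array([ 408.2, -251.2]), array([17.2, 46.6]), 82.1, 'z', np.float64(134.0), 179)
 knob (array([ 493. , -260.9]), array([32.3, 27.3]), 36.9, 'z', np.float64(121.5), 301) 0.12924321187723606
```

View pics/crop.png

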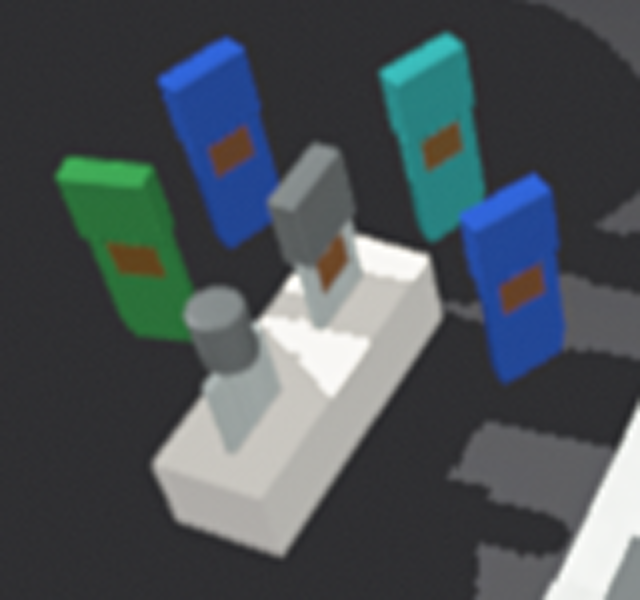

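The crop confirms it. The two grey candidates are the round knob at crop (217,310), scene (177,212), and the rectangular grip with the amber window at crop (312,205), scene (198,181). I want the second. The other four are coloured decoys.

The measured heights (80, 118, 164, 160 and 134 mm) match the given sizes. Moving to the cover now.

Emit:
{"fn": "jog_arm", "kwargs": {
  "rows": [
    [[2.6,-4.4,2],[0,0,-8.8],1],
    [[5.2,-8.9,2],[0,0,-17.6],1],
    [[7.8,-13.3,2],[0,0,-26.4],1],
    [[10.4,-17.8,2],[0,0,-35.2],1],
    [[13,-22.2,2],[0,0,-44],1],
    [[15.6,-26.6,2],[0,0,-52.8],1],
    [[18.2,-31,2],[0,0,-61.6],1],
    [[20.8,-35.5,2],[0,0,-70.4],1]
  ]
}}

```text
clock: 1.1
position: [0.4529, 0.2187, 0.2466]
ee_rot: [-2.292, -2.148, 0.0]
force: [0.6, 0.6, -0.4]
width: 1.0
gripper_force: 0.0
```

```bash
cat >> h.py <<'E'
def yaw(o=None):
    o=o or arm.observe(); M=R.from_rotvec(o['ee_rot']).as_matrix()
    return np.degrees(np.arctan2(M[1,1],M[0,1])), np.degrees(np.arccos(-M[2,2]))
def st():
    o=arm.observe(); print('t %.2f'%o['clock'],'pos',(o['position']*1000).round(1),'yaw %.1f tilt %.2f'%yaw(o),'F',o['force'].round(1),'w %.3f'%o['width'],'g %.1f'%o['gripper_force'],'j',o['joints'].round(2))
E
python3 - <<'E'
from h import *
st()
b=dict(np.load('top.npz'));B=world(b)
for n,(u0,v0,u1,v1) in dict(blueL=(380,262,402,300),turq=(412,300,440,335),blueR=(460,285,490,320),green=(455,255,490,275)).items():
    p=box(B,u0,v0,u1,v1,.08,.2); print(n,rect(p),p[:,2].max())
E
```

```text
t 1.10 pos [452.9 218.7 246.6] yaw -3.7 tilt 0.01 F [ 0.6  0.6 -0.4] w 1.000 g 0.0 j [-0.9   0.22  0.41  1.86 -0.1   1.08 -0.51]
blueL (array([ 388.5, -155.7]), array([16. , 45.8]), 54.3, 'z', np.float64(120.3), 160) 0.12832841985589072
turq (array([ 298.2, -232.4]), array([16.8, 45.3]), 58.6, 'z', np.float64(119.3), 195) 0.12696142697654558
blueR (array([ 330.2, -342.1]), array([17. , 45.5]), 64.5, 'z', np.float64(118.8), 223) 0.12728875214911847
green (array([ 415.8, -352.6]), array([16.6, 45.2]), 3.7, 'z', np.float64(119.0), 195) 0.12681244309699033
```

Emit:
{"fn": "jog_arm", "kwargs": {
  "rows": [
    [[2.6,-4.5,0],[0,0,0],0.6],
    [[5.2,-8.9,0],[0,0,0],0.6],
    [[7.8,-13.3,0],[0,0,0],0.6],
    [[10.4,-17.7,-1],[0,0,0],0.6],
    [[13.1,-22.1,-2],[0,0,0],0.6],
    [[13.1,-22.1,-4],[0,0,0],0.6],
    [[13.1,-22.1,-6],[0,0,0],0.6],
    [[13.1,-22.1,-6],[0,0,0],0.6]
  ]
}}

```text
clock: 2.1
position: [0.5822, -0.0008, 0.1852]
ee_rot: [-2.285, -2.152, 0.004]
force: [-0.5, 0.1, 0.6]
width: 0.6
gripper_force: 0.0
```

```bash
python3 - <<'E'
from h import *
st(); d=grab('wrist'); print(d['depth'][200:300:20,300:360:20],d['fx'],d['cx'],d['cy'],d['mount'].round(3).tolist())
cv2.imwrite('pics/w1.png',d['img'][...,::-1])
E
```

```text
t 2.10 pos [582.2  -0.8 185.2] yaw -3.4 tilt 0.20 F [-0.5  0.1  0.6] w 0.600 g 0.0 j [-0.45  0.43  0.5   1.76 -0.24  1.01  0.08]
[[0.22796111 0.22804031 0.22877152]
 [0.23260206 0.23225325 0.23172891]
 [0.23516692 0.19608282 0.19817393]
 [0.24053659 0.19136271 0.19141527]
 [0.24379173 0.19372515 0.19515616]] 371.64829954431775 324.3173613079699 234.23234390818038 [[0.001, -0.96, -0.28, 0.074], [1.0, 0.001, 0.001, 0.0], [-0.001, -0.28, 0.96, -0.157], [0.0, 0.0, 0.0, 1.0]]
```

View pics/w1.png

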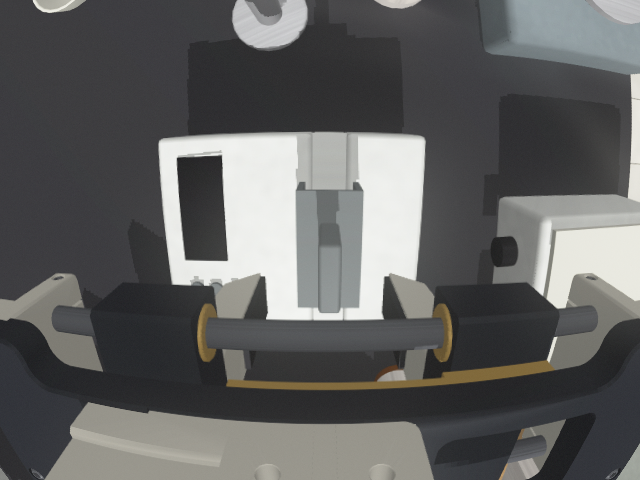

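The wrist view shows the cover tab at (330,265), centred between the fingers at (250,300) and (408,300). I'll go down and grip.

Emit:
{"fn": "jog_arm", "kwargs": {
  "rows": [
    [[0.1,-0.1,-2],[0,0,0],0.6],
    [[0.1,-0.1,-4],[0,0,0],0.6],
    [[0.1,-0.1,-5.5],[0,0,0],0.6],
    [[0.1,-0.1,-5.9],[0,0,0],0.6],
    [[0.1,-0.1,-5.9],[0,0,0],0],
    [[0.1,-0.1,-5.9],[0,0,0],0],
    [[0.1,-0.1,-5.9],[0,0,0],0],
    [[0.1,-0.1,-5.9],[0,0,0],0]
  ],
  "newtons": 25
}}

```text
clock: 3.15
position: [0.5846, -0.0018, 0.128]
ee_rot: [2.287, 2.154, 0.001]
force: [-0.2, 0.3, 0.1]
width: 0.212
gripper_force: 0.0
```

```bash
python3 -c "
from h import *
st()"
```

```text
t 3.15 pos [584.6  -1.8 128. ] yaw -3.4 tilt 0.03 F [-0.2  0.3  0.1] w 0.212 g 0.0 j [-0.42  0.49  0.47  1.82 -0.28  0.89  0.12]
```

Emit:
{"fn": "jog_arm", "kwargs": {
  "rows": [
    [[0,0,0],[0,0,0],0],
    [[0,0,0],[0,0,0],0],
    [[0,0,0],[0,0,0],0],
    [[0,0,0.5],[0,0,0],0],
    [[0,0,2],[0,0,0],0],
    [[0,0,4],[0,0,0],0],
    [[0,0,7],[0,0,0],0],
    [[0,0,10],[0,0,0],0]
  ],
  "newtons": 25
}}

```text
clock: 4.15
position: [0.5844, -0.0019, 0.2296]
ee_rot: [2.287, 2.153, 0.0]
force: [0.7, -0.1, -2.2]
width: 0.128
gripper_force: 25.0
```

```bash
python3 -c "
from h import *
st()"
```

```text
t 4.15 pos [584.4  -1.9 229.6] yaw -3.4 tilt 0.03 F [ 0.7 -0.1 -2.2] w 0.128 g 25.0 j [-0.46  0.39  0.52  1.7  -0.21  1.11  0.06]
```

Emit:
{"fn": "jog_arm", "kwargs": {
  "rows": [
    [[-0.9,3.3,1],[0,0,3],0],
    [[-2,7.5,1],[0,0,7],0],
    [[-3.2,12,1],[0,0,11],0],
    [[-4.5,16.6,1],[0,0,15],0],
    [[-5.8,21.3,1],[0,0,19],0],
    [[-6.9,25.5,1],[0,0,23.2],0],
    [[-7.6,28.1,1],[0,0,23.2],0],
    [[-7.6,28.1,0],[0,0,23.2],0]
  ]
}}

```text
clock: 5.15
position: [0.5079, 0.2823, 0.2288]
ee_rot: [-1.802, -2.574, -0.004]
force: [-0.2, 0.1, -2.8]
width: 0.131
gripper_force: 25.0
```

```bash
python3 - <<'E'
from h import *
st(); o=arm.observe(); d=grab('scene'); t=grab('top')
cv2.imwrite('pics/s2.png',cv2.resize(d['img'][150:350,360:600,::-1],None,fx=3,fy=3))
W=world(d)
for W in (world(d),world(t)):
    q=W.reshape(-1,3); c=o['position']
    r=R.from_euler('z',19.8,degrees=True).as_matrix()
    def show(n,ctr,hx,hy,z0,z1):
        L=(q-ctr)@r; m=(abs(L[:,0])<hx)&(abs(L[:,1])<hy)&(q[:,2]>z0)&(q[:,2]<z1); p=q[m]; L=L[m]
        if len(p)>5: print(n,rect(p),'local min/max',np.percentile(L,[2],0).round(4),np.percentile(L,[98],0).round(4))
    ctr=np.array([.5085,.2793,0])
    show('plate',ctr,.035,.06,.21,.228)
    show('bar',ctr,.03,.11,.152,.166)
E
```

```text
t 5.15 pos [507.9 282.3 228.8] yaw 20.0 tilt 0.14 F [-0.2  0.1 -2.8] w 0.131 g 25.0 j [-0.85  0.37  0.35  1.7  -0.14  1.09 -0.11]
plate (array([511.3, 274.4]), array([43.5, 69.4]), 19.1, 'z', np.float64(219.2), 833) local min/max [[-0.0198 -0.0393  0.2112]] [[0.0217 0.0224 0.2247]]
bar (array([511.1, 279.3]), array([ 21.8, 218.2]), 19.8, 'z', np.float64(157.9), 1069) local min/max [[-0.0056 -0.1061  0.1523]] [[0.0107 0.101  0.1616]]
plate (array([515.1, 256.4]), array([42.5, 32.3]), 19.3, 'z', np.float64(216.6), 168) local min/max [[-0.0226 -0.0396  0.2115]] [[ 0.0187 -0.0179  0.2207]]
bar (array([531.4, 212.4]), array([21.9, 75.4]), 17.7, 'z', np.float64(157.7), 266) local min/max [[-0.0107 -0.1052  0.1525]] [[ 0.0086 -0.035   0.1632]]
```

View pics/s2.png

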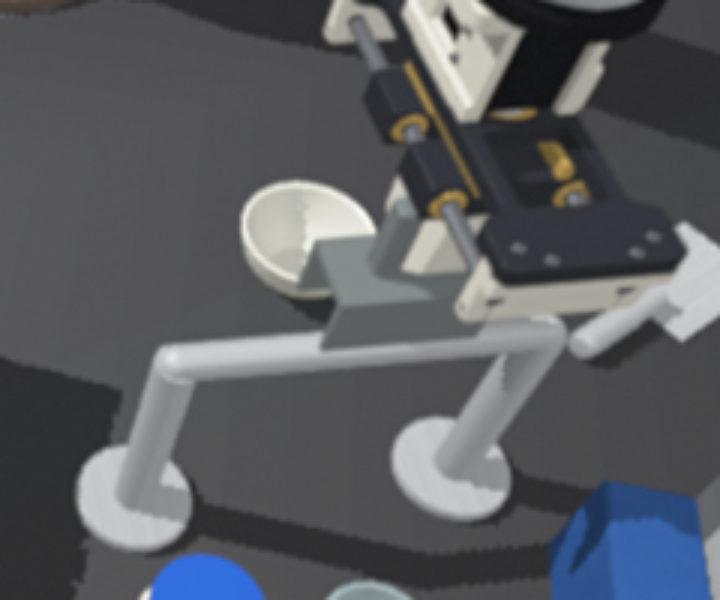

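The crop shows the cover straddling the bar line at (400,290), parallel to it. The measured offset across the bar is 2 mm or less, against 7 mm of clearance. Lowering.

Emit:
{"fn": "jog_arm", "kwargs": {
  "rows": [
    [[0,-0.2,-1.5],[0,0,0],0],
    [[0,-0.2,-3],[0,0,0],0],
    [[0,-0.2,-4.2],[0,0,0],0],
    [[0,-0.2,-5],[0,0,0],0],
    [[0,-0.2,-5.3],[0,0,0],0],
    [[0,-0.2,-5.5],[0,0,0],0],
    [[0,-0.2,-5.5],[0,0,0],0]
  ]
}}

```text
clock: 6.12
position: [0.5084, 0.2772, 0.1738]
ee_rot: [-1.807, -2.57, -0.001]
force: [-4.3, -2.0, 6.7]
width: 0.13
gripper_force: 25.0
```

```bash
python3 -c "
from h import *
st()"
```

```text
t 6.12 pos [508.4 277.2 173.8] yaw 19.8 tilt 0.03 F [-4.3 -2.   6.7] w 0.130 g 25.0 j [-0.83  0.42  0.33  1.78 -0.16  0.97 -0.09]
```

Emit:
{"fn": "jog_arm", "kwargs": {
  "rows": [
    [[0,0,0.1],[0,0,0],0.1],
    [[0,0,0.1],[0,0,0],0.3],
    [[0,0,0.1],[0,0,0],0.5],
    [[0,0,0.1],[0,0,0],0.5],
    [[0,0,1],[0,0,0],0.5],
    [[0,0,3],[0,0,0],0.5],
    [[0,0,6],[0,0,0],0.5],
    [[0,0,9],[0,0,0],0.5]
  ]
}}

```text
clock: 7.12
position: [0.5085, 0.2771, 0.2643]
ee_rot: [1.807, 2.57, 0.0]
force: [0.4, 0.5, 0.5]
width: 0.498
gripper_force: 0.0
```

```bash
python3 - <<'E'
from h import *
st(); d=grab('scene'); t=grab('top')
cv2.imwrite('pics/s3.png',cv2.resize(d['img'][150:350,360:600,::-1],None,fx=3,fy=3))
W=world(t); r=R.from_euler('z',19.8,degrees=True).as_matrix(); c=np.array([.5085,.2793,0])
for W in(world(d),W):
    q=W.reshape(-1,3);L=(q-c)@r
    for n,z0,z1 in(('plate',.158,.170),('tab',.2,.215)):
        m=(abs(L[:,0])<.035)&(abs(L[:,1])<.07)&(q[:,2]>z0)&(q[:,2]<z1)
        print(n,m.sum(), m.sum()>5 and (rect(q[m]),np.percentile(L[m],[2,98],0).round(4).tolist()))
E
```

```text
t 7.12 pos [508.5 277.1 264.3] yaw 19.8 tilt 0.02 F [0.4 0.5 0.5] w 0.498 g 0.0 j [-0.85  0.34  0.36  1.66 -0.12  1.17 -0.12]
plate 1157 ((array([508.8, 279.4]), array([ 43.7, 139.9]), 18.6, 'z', np.float64(163.9), 1157), [[-0.0203, -0.0646, 0.1583], [0.0208, 0.0646, 0.1683]])
tab 279 ((array([507.2, 273.7]), array([14.1, 40.1]), 20.5, 'z', np.float64(209.1), 279), [[-0.0088, -0.0241, 0.2003], [0.0035, 0.0141, 0.212]])
plate 277 ((array([519.7, 243.5]), array([42.8, 64.3]), 18.9, 'z', np.float64(162.9), 277), [[-0.0221, -0.0668, 0.1583], [0.0184, -0.0083, 0.1685]])
tab 12 ((array([510.9, 257.6]), array([9.6, 3.3]), 29.2, 'z', np.float64(208.0), 12), [[-0.0099, -0.0223, 0.2003], [-0.0005, -0.0191, 0.2111]])
```

View pics/s3.png

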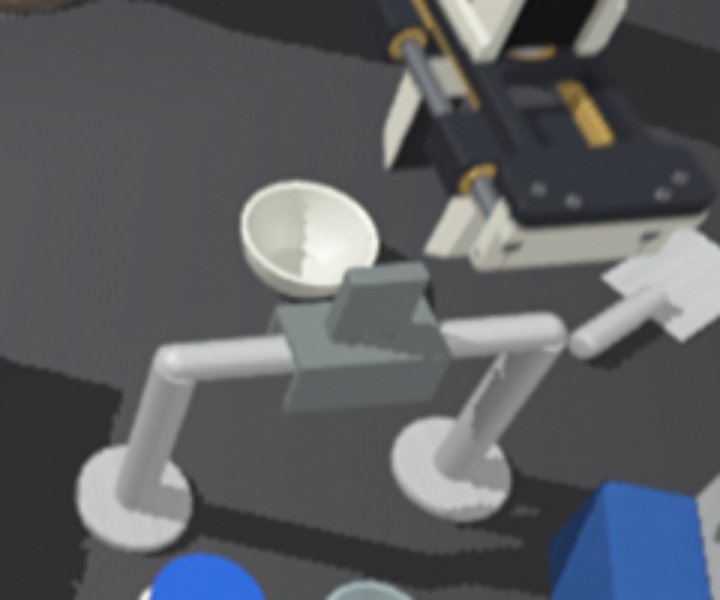

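The crop shows the cover hanging on the bar at (370,345), released, with only a slight tilt. Next is the rack.

Emit:
{"fn": "jog_arm", "kwargs": {
  "rows": [
    [[-0.8,-4.4,0],[0,0,-9.7],0.5],
    [[-1.7,-8.8,0],[0,0,-19.4],0.5],
    [[-2.5,-13.2,0],[0,0,-29.1],0.5],
    [[-3.4,-17.6,0],[0,0,-38.8],0.5],
    [[-4.2,-22,0],[0,0,-48.5],0.5],
    [[-5,-26.4,0],[0,0,-58.2],0.5],
    [[-5.9,-30.8,0],[0,0,-68],0.5],
    [[-6.7,-35.2,0],[0,0,-77.9],0.5]
  ]
}}

```text
clock: 8.22
position: [0.4409, -0.0761, 0.2628]
ee_rot: [-3.023, -0.854, -0.001]
force: [0.4, -0.6, -0.2]
width: 0.498
gripper_force: 0.0
```

```bash
python3 -c "
from h import *
st()"
```

```text
t 8.22 pos [440.9 -76.1 262.8] yaw -58.4 tilt 0.03 F [ 0.4 -0.6 -0.2] w 0.498 g 0.0 j [-0.62  0.1   0.76  1.97 -0.08  1.1  -0.85]
```

Emit:
{"fn": "jog_arm", "kwargs": {
  "rows": [
    [[-0.9,-4.4,0],[0,0,-9.7],0.5],
    [[-1.7,-8.8,0],[0,0,-19.4],0.5],
    [[-2.6,-13.2,0],[0,0,-29.1],0.5],
    [[-3.4,-17.5,-1],[0,0,-38.9],0.5],
    [[-3.4,-17.5,-4],[0,0,-38.9],0.5],
    [[-3.4,-17.5,-7],[0,0,-38.9],0.5],
    [[-3.4,-17.5,-10],[0,0,-38.9],0.5],
    [[-3.4,-17.5,-10],[0,0,-38.9],0.5]
  ]
}}

```text
clock: 9.22
position: [0.406, -0.2492, 0.1614]
ee_rot: [-3.135, 0.193, 0.006]
force: [-0.2, -0.4, -0.1]
width: 0.505
gripper_force: 0.0
```

```bash
python3 - <<'E'
from h import *
st(); o=arm.observe(); d=grab('wrist')
v,u=np.mgrid[:480,:640]; x=u-d['cx'];y=v-d['cy'];r=np.hypot(x,y);th=r/d['fx'];z=d['depth'];s=np.where(r>0,np.tan(th)/np.maximum(r,1e-9),1/d['fx'])
P=np.stack([x*s*z,y*s*z,z,np.ones_like(z)],-1)@d['mount'].T
W=P[...,:3]@R.from_rotvec(o['ee_rot']).as_matrix().T+o['position']; W[z==0]=np.nan
q=W.reshape(-1,3); m=(abs(q[:,0]-.407)<.03)&(abs(q[:,1]+.25)<.03)&(q[:,2]>.127)&(q[:,2]<.14)
print(m.sum(), rect(q[m]))
E
```

```text
t 9.22 pos [ 406.  -249.2  161.4] yaw -97.1 tilt 0.22 F [-0.2 -0.4 -0.1] w 0.505 g 0.0 j [-0.25  0.35  0.89  2.05 -0.35  0.9  -0.86]
2315 (array([ 408.6, -252.5]), array([16.4, 44.3]), 83.4, 'z', np.float64(133.3), 2315)
```

Emit:
{"fn": "jog_arm", "kwargs": {
  "rows": [
    [[0,-0.1,-2],[0,0,0.2],0.5],
    [[0,-0.1,-4],[0,0,0.2],0.5],
    [[0,-0.1,-6],[0,0,0.2],0.5],
    [[0,-0.1,-6.8],[0,0,0.2],0.5],
    [[0,-0.1,-6.8],[0,0,0.2],0.1],
    [[0,-0.1,-6.8],[0,0,0.2],0],
    [[0,-0.1,-6.8],[0,0,0.2],0],
    [[0,-0.1,-6.8],[0,0,0.2],0]
  ],
  "newtons": 30
}}

```text
clock: 10.28
position: [0.4078, -0.2509, 0.0952]
ee_rot: [3.136, -0.187, 0.001]
force: [0.1, -0.1, 4.5]
width: 0.172
gripper_force: 30.0
```

Emit:
{"fn": "jog_arm", "kwargs": {
  "rows": [
    [[0,0,0],[0,0,0],0],
    [[0,0,0],[0,0,0],0],
    [[0,0,0],[0,0,0],0]
  ]
}}

```text
clock: 10.65
position: [0.4078, -0.2509, 0.0952]
ee_rot: [3.136, -0.187, 0.001]
force: [-0.6, 1.5, 6.8]
width: 0.169
gripper_force: 30.0
```

```bash
python3 -c "
from h import *
st()"
```

```text
t 10.65 pos [ 407.8 -250.9   95.2] yaw -96.8 tilt 0.05 F [-0.6  1.5  6.8] w 0.169 g 30.0 j [-0.15  0.45  0.79  2.12 -0.48  0.75 -0.74]
```

Emit:
{"fn": "jog_arm", "kwargs": {
  "rows": [
    [[0,0,0.7],[0,0,0],0],
    [[0,0,2],[0,0,0],0],
    [[0,0,3.5],[0,0,0],0],
    [[0,0,5.5],[0,0,0],0],
    [[0,0,8],[0,0,0],0],
    [[0,0,11],[0,0,0],0],
    [[0,0,14],[0,0,0],0],
    [[0,0,14],[0,0,0],0]
  ]
}}

```text
clock: 11.65
position: [0.4085, -0.2516, 0.2372]
ee_rot: [3.135, -0.187, 0.007]
force: [-0.2, 0.2, -1.3]
width: 0.176
gripper_force: 30.0
```

```bash
python3 -c "
from h import *
st()"
```

```text
t 11.65 pos [ 408.5 -251.6  237.2] yaw -96.8 tilt 0.25 F [-0.2  0.2 -1.3] w 0.176 g 30.0 j [-0.34  0.24  0.97  1.95 -0.23  1.06 -0.96]
```

Emit:
{"fn": "jog_arm", "kwargs": {
  "rows": [
    [[1.4,2,0],[0,0,9],0],
    [[3.2,4.5,0],[0,0,19],0],
    [[5,7,0],[0,0,29],0],
    [[7,9.8,0],[0,0,39],0],
    [[8.9,12.5,0],[0,0,49],0],
    [[10.7,15,0],[0,0,59],0],
    [[12.4,17.5,0],[0,0,69],0],
    [[14,19.8,0],[0,0,79],0]
  ]
}}

```text
clock: 12.65
position: [0.5474, -0.0517, 0.2341]
ee_rot: [-2.533, -1.858, 0.002]
force: [0.3, -0.5, -0.5]
width: 0.169
gripper_force: 30.0
```

Emit:
{"fn": "jog_arm", "kwargs": {
  "rows": [
    [[1.8,2.5,0],[0,0,8],0],
    [[3.6,5,0],[0,0,14],0],
    [[3.6,5,-1],[0,0,14],0],
    [[3.6,5,-1],[0,0,14],0],
    [[3.6,5,-1],[0,0,14],0]
  ]
}}

```text
clock: 13.28
position: [0.5828, -0.004, 0.2247]
ee_rot: [-2.297, -2.143, 0.001]
force: [-0.0, 0.1, -0.2]
width: 0.17
gripper_force: 30.0
```

```bash
cat >> h.py <<'E'
def wworld(d,o):
    v,u=np.mgrid[:480,:640]; x=u-d['cx'];y=v-d['cy'];r=np.hypot(x,y);z=d['depth'];s=np.tan(r/d['fx'])/np.maximum(r,1e-9)
    P=np.stack([x*s*z,y*s*z,z,np.ones_like(z)],-1)@d['mount'].T
    W=P[...,:3]@R.from_rotvec(o['ee_rot']).as_matrix().T+o['position']; W[z==0]=np.nan; return W
E
python3 - <<'E'
from h import *
st(); o=arm.observe(); w=grab('wrist'); d=grab('scene'); np.savez('o.npz',**o)
a=cv2.resize(w['img'][120:370,200:450,::-1],(600,600)); 
v=d['img'][170:350,230:380,::-1]; b=cv2.resize(v,(500,600),interpolation=cv2.INTER_CUBIC)
cv2.imwrite('pics/c4.png',cv2.resize(np.hstack([a,b]),(800,436)))
r=R.from_euler('z',-3.8,degrees=True).as_matrix(); c=np.array([.5838,-.003,0])
for n,W in(('wrist',wworld(w,o)),('scene',world(d))):
    q=W.reshape(-1,3);L=(q-c)@r
    def sh(n,hx,hy,z0,z1):
        m=(abs(L[:,0])<hx)&(abs(L[:,1])<hy)&(q[:,2]>z0)&(q[:,2]<z1)
        if m.sum()>5: print(n,rect(q[m]),'loc',(np.percentile(L[m],[1,99],0)*1000).round(1).tolist())
    print(n); sh('collar',.025,.045,.104,.116); sh('blade',.02,.035,.125,.2);
    for z in (.14,.15,.16,.17,.18,.19,.2,.21): sh('b%g'%z,.02,.035,z,z+.01)
E
```

```text
t 13.28 pos [582.8  -4.  224.7] yaw -4.0 tilt 0.04 F [-0.   0.1 -0.2] w 0.170 g 30.0 j [-0.44  0.39  0.49  1.71 -0.2   1.09  0.04]
wrist
collar (array([584.7,  -4.3]), array([66.1, 27.8]), 86.2, 'z', np.float64(109.4), 1844) loc [[-12.6, -23.7, 105.7], [14.7, 31.6, 111.0]]
blade (array([584.3,  16.3]), array([1.2, 5. ]), 86.9, 'z', np.float64(177.7), 193) loc [[-3.2, 18.7, 152.4], [1.7, 19.9, 199.2]]
b0.15 (array([584.1,  16.4]), array([1.1, 4.4]), 87.2, 'z', np.float64(156.0), 29) loc [[-3.2, 18.8, 152.0], [1.2, 19.8, 159.8]]
b0.16 (array([584.4,  16.3]), array([0.5, 4.9]), 85.5, 'z', np.float64(165.1), 33) loc [[-3.1, 19.0, 160.2], [1.7, 19.5, 169.8]]
b0.17 (array([584.4,  16.3]), array([1.1, 4.7]), 86.2, 'z', np.float64(175.4), 41) loc [[-3.0, 18.7, 170.2], [1.7, 19.8, 179.3]]
b0.18 (array([584.4,  16.4]), array([0.7, 4.5]), 85.8, 'z', np.float64(185.2), 40) loc [[-2.9, 19.0, 180.2], [1.5, 19.7, 189.7]]
b0.19 (array([584.4,  16.3]), array([1.2, 4.2]), 86.9, 'z', np.float64(195.1), 50) loc [[-2.8, 18.8, 190.0], [1.4, 19.9, 199.7]]
b0.2 (array([584.2,  16.2]), array([1. , 4.5]), 86.
[... 816 characters left out ...]
(163.8), 57) loc [[0.5, -21.9, 160.1], [3.0, 19.9, 169.9]]
b0.17 (array([586.5,   8.8]), array([16. ,  2.9]), 88.0, 'z', np.float64(174.7), 40) loc [[0.3, 4.0, 170.3], [3.1, 19.9, 179.5]]
b0.18 (array([586.5,   9.6]), array([14.3,  2.8]), 87.0, 'z', np.float64(184.9), 40) loc [[0.3, 5.6, 180.3], [3.1, 19.9, 189.6]]
b0.19 (array([586.3,   9.8]), array([14.4,  2.2]), 87.4, 'z', np.float64(195.3), 34) loc [[0.4, 5.9, 190.4], [2.8, 20.1, 199.7]]
b0.2 (array([586.6,  10.2]), array([ 2.7, 13.6]), 6.3, 'z', np.float64(204.6), 42) loc [[-0.4, 6.5, 200.2], [3.4, 19.9, 209.6]]
b0.21 (array([586.7,   9.5]), array([ 3., 15.]), 4.9, 'z', np.float64(213.1), 32) loc [[-0.6, 5.1, 210.3], [2.6, 19.9, 219.1]]
```

View pics/c4.png

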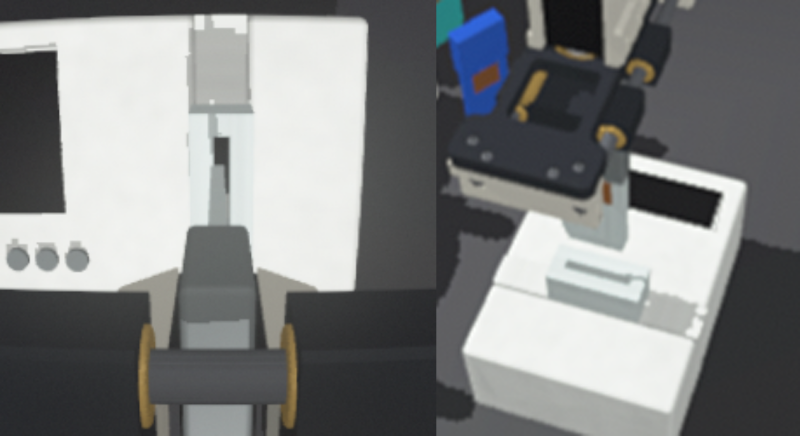

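The wrist crop (left) shows the slot at (222,150) in the collar, with the blade edge at (216,195) slightly left of it. The scene crop (right) shows the blade tip above the collar at (597,270). The blade needs about +1.6 mm in x and +1.1 mm in y. I'll correct, lower close to the mouth and remeasure.

Emit:
{"fn": "jog_arm", "kwargs": {
  "rows": [
    [[0.16,0.11,0],[0,0,0],0],
    [[0.16,0.11,-1],[0,0,0],0],
    [[0.16,0.11,-2],[0,0,0],0],
    [[0.16,0.11,-2.7],[0,0,0],0],
    [[0.16,0.11,-2.7],[0,0,0],0],
    [[0.16,0.11,-2.7],[0,0,0],0]
  ]
}}

```text
clock: 14.12
position: [0.5852, -0.0017, 0.1979]
ee_rot: [2.294, 2.146, 0.0]
force: [0.3, -0.3, -0.5]
width: 0.175
gripper_force: 30.0
```

```bash
cat > m.py <<'E'
from h import *
st(); o=arm.observe(); w=grab('wrist'); d=grab('scene')
r=R.from_euler('z',-3.8,degrees=True).as_matrix(); c=np.array([.5838,-.003,0])
for n,W in(('wrist',wworld(w,o)),('scene',world(d))):
    q=W.reshape(-1,3);L=(q-c)@r*1000
    def sh(n,hx,hy,z0,z1):
        m=(abs(L[:,0])<hx)&(abs(L[:,1])<hy)&(q[:,2]>z0)&(q[:,2]<z1)
        if m.sum()>5: print(n,m.sum(),rect(q[m])[2],'loc min/max',L[m].min(0).round(1),L[m].max(0).round(1),'5/50/95',np.percentile(L[m],[5,50,95],0)[:,:2].round(1).tolist())
    print(n); sh('collar',25,45,.107,.113); sh('slotdeep',8,28,.03,.103)
    for z in (.115,.125,.135,.155,.175): sh('b%g'%z,12,30,z,z+.015)
E
python3 m.py
```

```text
t 14.12 pos [585.2  -1.7 197.9] yaw -3.8 tilt 0.01 F [ 0.3 -0.3 -0.5] w 0.175 g 30.0 j [-0.43  0.42  0.48  1.74 -0.22  1.04  0.06]
wrist
collar 1923 86.9 loc min/max [-13.2 -20.8 107.2] [ 14.9  31.8 111.4] 5/50/95 [[-12.2, -6.1], [-0.5, 14.1], [13.8, 30.5]]
slotdeep 9 86.3 loc min/max [ 4.3 12.9 98.7] [  4.3  18.5 100.2] 5/50/95 [[4.3, 13.2], [4.3, 15.9], [4.3, 18.2]]
b0.115 16 84.9 loc min/max [ -1.   21.4 125.6] [  3.4  22.2 129.6] 5/50/95 [[-0.6, 21.4], [0.9, 21.9], [3.4, 22.1]]
b0.125 49 85.9 loc min/max [ -1.   21.3 125.6] [  3.9  22.3 138.9] 5/50/95 [[-1.0, 21.4], [1.5, 21.7], [3.4, 22.2]]
b0.135 60 84.3 loc min/max [ -0.9  21.3 135.4] [  3.9  22.2 149.9] 5/50/95 [[-0.8, 21.3], [1.5, 21.8], [3.8, 22.1]]
b0.155 67 83.7 loc min/max [ -0.7  21.3 155.3] [  3.7  22.2 169.8] 5/50/95 [[-0.7, 21.4], [1.5, 21.8], [3.6, 22.1]]
b0.175 91 88.3 loc min/max [ -1.   21.2 175.1] [  3.9  22.3 189.7] 5/50/95 [[-0.9, 21.4], [1.5, 21.7], [3.5, 22.1]]
scene
collar 371 87.1 loc min/max [-14.5 -34.1 107. ] [ 16.3  32.3 112.9] 5/50/95 [[-9.1, -31.6], [8.1, 3.5], [15.1, 30.6]]
slotdeep 41 86.6 loc min/max [ -4.8 -23.9  97.3] [ -1.7  19.8 103. ] 5/50/95 [[-4.2, -22.4], [-2.9, -2.8], [-1.9, 17.9]]
b0.115 86 85.9 loc min/max [  1.8 -19.5 115.1] [  4.8  20.4 129.8] 5/50/95 [[2.2, -17.0], [3.0, 2.8], [3.9, 18.5]]
b0.125 57 82.7 loc min/max [  2.2 -15.5 125. ] [  5.8  22.4 139.8] 5/50/95 [[2.6, -2.2], [3.7, 12.3], [4.8, 22.0]]
b0.135 49 83.9 loc min/max [  2.5   6.8 135.3] [  5.   22.3 149.7] 5/50/95 [[2.8, 8.8], [3.8, 15.4], [4.8, 22.2]]
b0.155 50 90.0 loc min/max [  2.5   7.7 155.2] [  5.3  22.4 170. ] 5/50/95 [[3.0, 9.4], [3.9, 15.8], [4.7, 22.1]]
b0.175 52 1.5 loc min/max [  2.3   8.1 175.3] [  5.2  22.3 189.8] 5/50/95 [[3.1, 8.4], [4.0, 16.1], [4.9, 22.2]]
```

Emit:
{"fn": "jog_arm", "kwargs": {
  "rows": [
    [[-0.06,-0.1,0],[0,0,0],0],
    [[-0.06,-0.1,0],[0,0,0],0],
    [[-0.06,-0.1,-0.4],[0,0,0],0],
    [[-0.06,-0.1,-0.8],[0,0,0],0],
    [[-0.06,-0.1,-1.2],[0,0,0],0],
    [[-0.06,-0.1,-1.2],[0,0,0],0]
  ]
}}

```text
clock: 14.98
position: [0.5842, -0.0027, 0.1853]
ee_rot: [-2.294, -2.146, 0.001]
force: [0.7, 0.7, -0.7]
width: 0.172
gripper_force: 30.0
```

```bash
python3 m.py
```

```text
t 14.97 pos [584.2  -2.7 185.3] yaw -3.8 tilt 0.05 F [ 0.7  0.7 -0.7] w 0.172 g 30.0 j [-0.42  0.43  0.47  1.76 -0.22  1.01  0.06]
wrist
collar 2018 86.2 loc min/max [-13.2 -23.3 107.2] [ 14.8  32.1 112.3] 5/50/95 [[-12.3, -5.1], [1.1, 15.5], [13.9, 30.6]]
b0.115 51 88.4 loc min/max [ -2.   20.1 115.1] [  2.9  21.3 129. ] 5/50/95 [[-2.0, 20.3], [0.5, 20.7], [2.4, 21.1]]
b0.125 61 84.2 loc min/max [ -1.9  20.1 125.5] [  2.9  21.2 139.5] 5/50/95 [[-1.8, 20.3], [0.5, 20.8], [2.8, 21.0]]
b0.135 63 85.8 loc min/max [ -1.8  20.1 135.6] [  2.8  21.1 149.7] 5/50/95 [[-1.7, 20.3], [0.5, 20.7], [2.7, 21.0]]
b0.155 84 86.8 loc min/max [ -2.   20.1 155.1] [  2.6  21.3 169.9] 5/50/95 [[-1.9, 20.3], [0.3, 20.7], [2.5, 21.2]]
b0.175 273 87.0 loc min/max [-11.8   7.6 175.4] [ 11.9  21.8 189.9] 5/50/95 [[-10.6, 9.2], [0.5, 20.9], [10.9, 21.5]]
scene
collar 360 86.4 loc min/max [-13.5 -34.1 107.2] [ 15.7  32.1 113. ] 5/50/95 [[-9.1, -29.9], [8.3, 7.2], [15.1, 30.6]]
b0.115 51 1.7 loc min/max [  0.3   4.6 115.3] [  4.8  21.4 130. ] 5/50/95 [[0.8, 6.2], [2.7, 13.8], [4.2, 21.0]]
b0.125 51 89.8 loc min/max [  0.5   6.3 125.1] [  4.5  21.3 139.6] 5/50/95 [[1.1, 6.8], [2.8, 13.8], [4.1, 21.1]]
b0.135 55 1.8 loc min/max [1.000e-01 6.700e+00 1.352e+02] [  4.5  21.3 150. ] 5/50/95 [[0.5, 6.9], [2.8, 13.8], [3.9, 21.1]]
b0.155 58 6.8 loc min/max [ -0.3   7.5 155.1] [  4.9  21.3 169.5] 5/50/95 [[0.4, 7.5], [2.9, 14.7], [4.0, 21.0]]
b0.175 28 64.8 loc min/max [ -3.8  11.9 175.2] [  9.7  22.  189.3] 5/50/95 [[-1.9, 13.1], [7.2, 20.0], [8.9, 21.7]]
```

The tip is 8 mm in with no contact force and is centred to about 0.4 mm. Going past the step.

Emit:
{"fn": "jog_arm", "kwargs": {
  "rows": [
    [[0.03,0,0],[0,0,0],0],
    [[0.03,0,-0.3],[0,0,0],0],
    [[0.03,0,-0.6],[0,0,0],0],
    [[0.03,0,-0.8],[0,0,0],0],
    [[0.03,0,-0.8],[0,0,0],0]
  ]
}}

```text
clock: 15.7
position: [0.5846, -0.0027, 0.1775]
ee_rot: [-2.294, -2.146, 0.001]
force: [-0.5, 0.1, -0.9]
width: 0.168
gripper_force: 30.0
```

```bash
python3 -c "
from h import *
st()"
```

```text
t 15.70 pos [584.6  -2.7 177.5] yaw -3.8 tilt 0.03 F [-0.5  0.1 -0.9] w 0.168 g 30.0 j [-0.42  0.44  0.47  1.77 -0.23  1.    0.07]
```

Emit:
{"fn": "jog_arm", "kwargs": {
  "rows": [
    [[0,0,-0.5],[0,0,0],0],
    [[0,0,-1.1],[0,0,0],0],
    [[0,0,-1.7],[0,0,0],0],
    [[0,0,-2.3],[0,0,0],0],
    [[0,0,-2.9],[0,0,0],0],
    [[0,0,-3.4],[0,0,0],0],
    [[0,0,-3.4],[0,0,0],0],
    [[0,0,-3.4],[0,0,0],0]
  ]
}}

```text
clock: 16.7
position: [0.5849, -0.0027, 0.1439]
ee_rot: [2.294, 2.146, 0.0]
force: [0.0, -0.6, -0.2]
width: 0.177
gripper_force: 30.0
```

```bash
python3 m.py; python3 - <<'E'
from h import *
d=dict(np.load('scene.npz'))
cv2.imwrite('pics/f.png',cv2.resize(d['img'][150:350,220:580,::-1],(792,440)))
E
```

```text
t 16.70 pos [584.9  -2.7 143.9] yaw -3.8 tilt 0.02 F [ 0.  -0.6 -0.2] w 0.177 g 30.0 j [-0.41  0.47  0.45  1.8  -0.25  0.92  0.09]
wrist
collar 2139 86.4 loc min/max [-12.8  -6.1 107. ] [ 15.2  31.8 113. ] 5/50/95 [[-11.9, 1.0], [1.3, 20.6], [14.2, 30.8]]
slotdeep 16 86.3 loc min/max [ 4.3  6.6 87.4] [ 4.3 15.3 90. ] 5/50/95 [[4.3, 7.1], [4.3, 10.9], [4.3, 15.1]]
b0.115 84 88.2 loc min/max [ -1.2  20.2 115.1] [  3.3  21.2 130. ] 5/50/95 [[-1.1, 20.4], [1.3, 20.8], [3.3, 21.1]]
b0.125 103 88.9 loc min/max [ -1.2  20.2 125.1] [  3.6  21.4 140. ] 5/50/95 [[-1.1, 20.4], [1.3, 20.8], [3.2, 21.2]]
b0.135 307 85.5 loc min/max [-11.9   7.6 135. ] [ 11.9  22.  150. ] 5/50/95 [[-10.5, 9.1], [0.8, 21.0], [9.3, 21.5]]
b0.155 734 86.9 loc min/max [-12.    7.5 155.1] [ 12.  22. 170.] 5/50/95 [[-11.0, 8.1], [0.1, 21.0], [11.3, 21.6]]
b0.175 3519 87.5 loc min/max [-12.  -22.8 175. ] [ 12.  22. 190.] 5/50/95 [[-8.2, -19.8], [0.9, 9.1], [9.5, 21.1]]
scene
collar 171 85.6 loc min/max [-12.9   7.9 107.2] [ 15.9  32.2 113. ] 5/50/95 [[-11.0, 11.5], [5.3, 23.3], [14.8, 31.5]]
b0.115 43 4.5 loc min/max [  1.1   8.1 115.2] [  5.4  21.4 129.6] 5/50/95 [[1.7, 10.0], [3.5, 15.8], [4.7, 21.2]]
b0.125 28 8.4 loc min/max [  0.6  10.3 125.1] [  5.2  21.4 139.9] 5/50/95 [[0.8, 10.7], [3.6, 17.1], [5.0, 21.4]]
b0.135 25 49.9 loc min/max [ -3.5  12.3 135.1] [  9.3  22.1 149.4] 5/50/95 [[-1.2, 13.7], [8.0, 20.4], [9.2, 21.9]]
b0.155 19 22.1 loc min/max [  6.3  15.9 155. ] [  9.9  21.8 167.6] 5/50/95 [[6.5, 16.0], [8.8, 19.2], [9.5, 21.6]]
```

View pics/f.png

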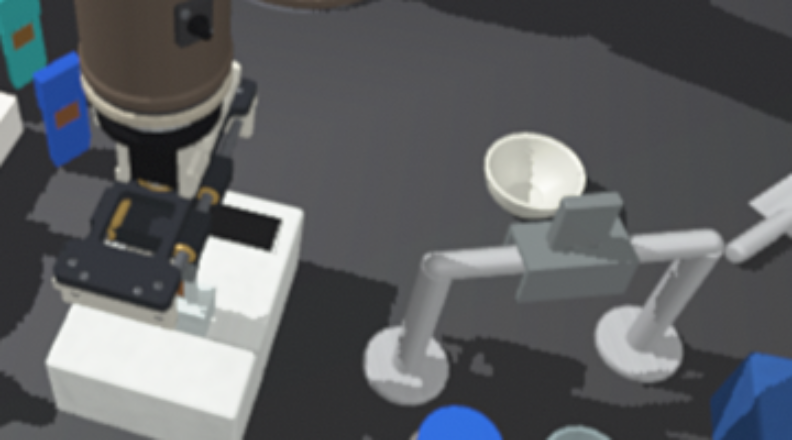

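The final view shows the blade in the slot at (195,300), held by the gripper, and the cover still on the bar at (575,255). The wrist force is about zero. I'll let it settle and hand in.

Emit:
{"fn": "jog_arm", "kwargs": {
  "rows": [
    [[0,0,0],[0,0,0],0],
    [[0,0,0],[0,0,0],0],
    [[0,0,0],[0,0,0],0]
  ]
}}

```text
clock: 17.18
position: [0.5848, -0.0027, 0.1438]
ee_rot: [2.294, 2.146, 0.0]
force: [0.4, 0.5, -0.3]
width: 0.17
gripper_force: 30.0
```

```bash
python3 -c "
from h import *
st(); print(arm.sign_off())"
```

```text
t 17.18 pos [584.8  -2.7 143.8] yaw -3.8 tilt 0.01 F [ 0.4  0.5 -0.3] w 0.170 g 30.0 j [-0.41  0.47  0.45  1.8  -0.25  0.92  0.09]
the job is handed in; nothing more can be done
None
```

I handed the job in at 17.2 s with the cover hanging released on the rail and the amber-window paddle held upright about 50 mm down in the photometer slot, with almost no wrist force; the sign-off returned no verdict.

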